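# Shim the valve block and collar the stud on the hydrogen test jig

### The arm

A 6-joint arm with a two-finger parallel gripper is mounted at the origin on the work surface. World frame = base frame: x ahead of the robot, y to its left, z up, the work surface at z = 0. Lengths are in m, angles in degrees, forces in N, time in s.
With the tool pointing down it reaches from about 0.325 to 0.85 m from the base axis. Payload 15.5 kg.
Tool frame: the origin (TCP) lies at the very end of the fingers, on their centre line; the grasp point (between the pads) lies arm.grip_depth behind it (arm.grip_depth is the distance from the TCP to the grasp point, in m); z points along the fingers, y is the line along which they close (so a half turn about z gives the same grasp; the last joint's range is limited). The gripper opens to 91 mm and grips with 3 to 60 N. Pads are 32 mm wide; open, the fingers measure 118 mm over their backs; the gripper's body (76 mm by 178 mm) begins 60 mm behind the grasp point.
Start: joints at [68.955, 28.281, 77.091, -0, 74.628, -5.472], TCP at [0.168, 0.602, 0.214] pointing down, gripper open.
Joint ranges: [-166.48, 166.48], [-47.26, 123.95], [12.59, 153.08], [-70.14, 250.14], [6.76, 159.57], [-176.63, 176.63]. Speed limits (degrees/s): [108.29, 108.29, 147.25, 172.46, 172.46, 172.46].

### API

Orientations are given as a 3x3 rotation matrix whose columns are the frame's x, y, z axes.
In Python, from rig import arm, camrig, effector, workorder gives the robot as it stands (arm), with the cameras (camrig), the gripper (effector) and the job (workorder). Calls block until the motion is done:
- arm.move_to(position, orientation): joint-space move of the TCP to a pose.
- arm.move_l(position, orientation=None, feed=0.15): straight line of the TCP; orientation=None keeps the orientation; feed is the mean speed in m/s.
- arm.move_joints(angles): joint-space move.
- effector.grip(opening): finger opening in m; the grip force is fixed at half the most; returns when the fingers have stopped.
- arm.sleep(seconds).
- arm.solve_ik(position, orientation): joint angles nearest the present ones, or None.
- camrig.snapshot(name): name is "scene" or "top"; returns the picture (400x640x3 uint8, red, green, blue); there is no depth.
- camrig.get_calibration(name): a dict with "intrinsics" (3x3 intrinsics, pixels), "cam_to_world" (4x4, takes a point from camera to world coordinates). Camera axes: x right, y down, z forward; pixel columns grow to the right and rows downward; lengths in m; the calibration is good to about 2 mm. A picture is of the moment at which its call begins. get_calibration takes no time and is no camera call.
A pose or a line that the arm cannot do raises arm.Unreachable and nothing moves.
- workorder.sign_off(): hands the job in; it is judged then, once.
Readings, each from a call of its own:
- arm.current_t(): time.
- arm.current_joint_positions(): joint angles.
- arm.current_dq(): joint speeds.
- arm.current_tau(): joint torques, N m.
- arm.current_ee_pos(): TCP position.
- arm.current_tool_rot(): TCP orientation.
- arm.current_force(): force on the tool from outside, world axes, zero at the start.
- arm.current_torque(): the same for the moment, N m.
- arm.current_width(): finger opening in m.
- arm.current_grasp_force(): force on a finger pad.
Only numpy, scipy, OpenCV 4.12 (cv2) and the standard library are available. Lean on these libraries where they do the work, as an engineer would, in place of code of your own. Each camera call takes 0.05 s, during which the arm holds its last target. There are 200 camera calls.

### The job

On the hydrogen test jig, loosen the left-hand threaded clamp knob by turning it clockwise until its keeper is swung clear to the stop, find by feel the thickest steel spacer that still goes into the gap between the stop and the brass valve block, stand it in the gap right down on the plate about the middle of the block, and turn the knob back fully tight so that the keeper lies over it. Thread all the white collars there are onto the stud, widest at the bottom, each fully home. Leave the unused spacers standing upright on the bench and do not disturb the vials and other things lying about.

Things in the scene. Friction and masses are not known exactly. Their poses are not given: they have to be found in the camera images.
- jig: Fixed test jig, a light metal plate 200 mm (x) by 340 mm (y), 12 mm thick; origin: centre of its underside; turned by up to 12 degrees either way. Along y at x = -30 mm stand the stud, the dark steel stop block (60 mm along x, y = -35 to +15 mm, top 42 mm above the bench), the gap, the brass valve block. The clamp's pillar (radius 12 mm) is at x = +60, y = +26 mm.
- stop_face (a point): Foot of the stop block's face towards the gap, on the plate's top (12 mm above the bench), at mid-block along x; axes as the jig's. The gap runs from here along +y to the valve block, 15 to 29 mm wide by the start, open at both ends along x; the plate is its floor, its walls are 30 mm high with a lead-in chamfer of about 3 mm on both upper edges.
- valve_block: Fixed brass valve block on the plate, 60 mm (x) by 70 mm (y) by 30 mm tall, parallel to the jig, with a small upright fitting on top (radius 11 mm, 22 mm high, 57 mm from the gap face). Origin: centre of its underside, on the plate. Its face towards the gap is at its own y = -35 mm: the gap is (its y from stop_face) minus 35 mm.
- stud (a point): Foot of the upright steel stud on the jig: diameter 18 mm, 52 mm tall, rounded tip. This point is on its axis on the plate's top, 12 mm above the bench; axes as the jig's.
- clamp (a joint): Left-hand threaded clamp knob and keeper bar on the pillar. 0 rad = fully tight, keeper along the jig's -x over the gap; grows as the knob turns CLOCKWISE seen from above, which loosens it; 1.75 rad = stop, keeper along the jig's +y, clear of the gap. Starts between 0 and 0.1, stays where left; friction about 0.12 N m.
- clamp_grip (a point): Middle of the black knob's grip: an upright bar 52 mm along its x, 15 mm thick along its y, 92 to 122 mm above the bench, on the pillar's axis. Axes turn with the knob (the jig's at joint 0). The steel keeper points along its -x: 16 mm wide, reaching 105 mm from the axis, 84 to 92 mm above the bench; it passes 4 mm over a seated spacer.
- spacer_a: one of four upright grey steel spacer slabs alike but for thickness: 40 mm along its x, 68 mm tall, and 14, 18, 22 or 26 mm thick along its y (one of each; which is which is not told: feel it with the fingers or try it in the gap). Stands loose on the bench. Origin: centre of the underside. 60 to 190 g.
- spacer_b: one of four upright grey steel spacer slabs alike but for thickness: 40 mm along its x, 68 mm tall, and 14, 18, 22 or 26 mm thick along its y (one of each; which is which is not told: feel it with the fingers or try it in the gap). Stands loose on the bench. Origin: centre of the underside. 60 to 190 g.
- spacer_c: one of four upright grey steel spacer slabs alike but for thickness: 40 mm along its x, 68 mm tall, and 14, 18, 22 or 26 mm thick along its y (one of each; which is which is not told: feel it with the fingers or try it in the gap). Stands loose on the bench. Origin: centre of the underside. 60 to 190 g.
- spacer_d: one of four upright grey steel spacer slabs alike but for thickness: 40 mm along its x, 68 mm tall, and 14, 18, 22 or 26 mm thick along its y (one of each; which is which is not told: feel it with the fingers or try it in the gap). Stands loose on the bench. Origin: centre of the underside. 60 to 190 g.
- collar_a: White plastic collar (flat ring), outer diameter 64 mm, bore 22 mm, 12 mm thick, lying loose on the bench at the start; may be absent (three or all four of the collars of 64, 56, 48 and 40 mm are there). Origin: centre of its underside.
- collar_b: White plastic collar (flat ring), outer diameter 56 mm, bore 22 mm, 12 mm thick, lying loose on the bench at the start; may be absent (three or all four of the collars of 64, 56, 48 and 40 mm are there). Origin: centre of its underside.
- collar_c: White plastic collar (flat ring), outer diameter 48 mm, bore 22 mm, 12 mm thick, lying loose on the bench at the start; may be absent (three or all four of the collars of 64, 56, 48 and 40 mm are there). Origin: centre of its underside.
- collar_d: White plastic collar (flat ring), outer diameter 40 mm, bore 22 mm, 12 mm thick, lying loose on the bench at the start; may be absent (three or all four of the collars of 64, 56, 48 and 40 mm are there). Origin: centre of its underside.
- vial_1: Amber glass vial with blue cap, 22 mm across, 45 mm tall, standing, a bystander. Origin: at its underside.
- vial_2: Amber glass vial with blue cap, 22 mm across, 45 mm tall, standing, a bystander. Origin: at its underside.
- spanner: Steel spanner 160 mm long, lying, a bystander. Origin: at its underside.
- dish: Shallow round glass dish, 90 mm across, 15 mm high, a bystander. Origin: at its underside.
- union: Small brass pipe union, 50 mm long, 22 mm high, lying, a bystander. Origin: at its underside.

How it is judged (in metres and radians):
On the way, in this order (a step that is already met when the one before it is completed fails the run):
1. the knob is loosened clockwise, keeper clear of the gap (value of joint clamp above 1.4 rad), for 0.2 s.
2. a spacer that fills the gap stands in it, down on the plate (((x of spacer_a in the frame of jig between -0.042 and -0.018 m and y of spacer_a in the frame of jig between 0.015 and 0.045 m and z of spacer_a in the frame of jig between 0.008 and 0.0145 m and angle between spacer_a's own z axis and vertical below 0.12 rad and y of valve_block in the frame of jig below 0.0773 m) or (x of spacer_b in the frame of jig between -0.042 and -0.018 m and y of spacer_b in the frame of jig between 0.015 and 0.045 m and z of spacer_b in the frame of jig between 0.008 and 0.0145 m and angle between spacer_b's own z axis and vertical below 0.12 rad and y of valve_block in the frame of jig below 0.0693 m) or (x of spacer_c in the frame of jig between -0.042 and -0.018 m and y of spacer_c in the frame of jig between 0.015 and 0.045 m and z of spacer_c in the frame of jig between 0.008 and 0.0145 m and angle between spacer_c's own z axis and vertical below 0.12 rad and y of valve_block in the frame of jig below 0.0813 m) or (x of spacer_d in the frame of jig between -0.042 and -0.018 m and y of spacer_d in the frame of jig between 0.015 and 0.045 m and z of spacer_d in the frame of jig between 0.008 and 0.0145 m and angle between spacer_d's own z axis and vertical below 0.12 rad and y of valve_block in the frame of jig below 0.0733 m))), for 0.2 s.
At the end, for the whole second after the job is handed in: A spacer leaving under 5.3 mm play stands on the plate in the gap, within 12 mm of mid-block; knob under 0.15 rad; other spacers upright on the bench; every collar flat on the stud (axis within 4 mm), widest lowest, each within 3 mm of resting on the plate or the next wider one; all at rest (((x of spacer_a in the frame of jig between -0.042 and -0.018 m and y of spacer_a in the frame of jig between 0.015 and 0.045 m and z of spacer_a in the frame of jig between 0.008 and 0.0145 m and angle between spacer_a's own z axis and vertical below 0.12 rad and y of valve_block in the frame of jig below 0.0773 m) or (x of spacer_b in the frame of jig between -0.042 and -0.018 m and y of spacer_b in the frame of jig between 0.015 and 0.045 m and z of spacer_b in the frame of jig between 0.008 and 0.0145 m and angle between spacer_b's own z axis and vertical below 0.12 rad and y of valve_block in the frame of jig below 0.0693 m) or (x of spacer_c in the frame of jig between -0.042 and -0.018 m and y of spacer_c in the frame of jig between 0.015 and 0.045 m and z of spacer_c in the frame of jig between 0.008 and 0.0145 m and angle between spacer_c's own z axis and vertical below 0.12 rad and y of valve_block in the frame of jig below 0.0813 m) or (x of spacer_d in the frame of jig between -0.042 and -0.018 m and y of spacer_d in the frame of jig between 0.015 and 0.045 m and z of spacer_d in the frame of jig between 0.008 and 0.0145 m and angle between spacer_d's own z axis and vertical below 0.12 rad and y of valve_block in the frame of jig below 0.0733 m)) and value of joint clamp below 0.15 rad and ((x of spacer_a in the frame of jig between -0.042 and -0.018 m and y of spacer_a in the frame of jig between 0.015 and 0.045 m and z of spacer_a in the frame of jig between 0.008 and 0.0145 m and angle between spacer_a's own z axis and vertical below 0.12 rad and y of valve_block in the frame of jig below 0.0773 m) or (height (world z) of spacer_a below 0.006 m and angle between spacer_a's own z axis and vertical below 0.1 rad)) and linear speed of each of spacer_a, spacer_b, spacer_c, spacer_d, collar_a, collar_b, collar_c, collar_d below 0.02 m/s and ((x of spacer_b in the frame of jig between -0.042 and -0.018 m and y of spacer_b in the frame of jig between 0.015 and 0.045 m and z of spacer_b in the frame of jig between 0.008 and 0.0145 m and angle between spacer_b's own z axis and vertical below 0.12 rad and y of valve_block in the frame of jig below 0.0693 m) or (height (world z) of spacer_b below 0.006 m and angle between spacer_b's own z axis and vertical below 0.1 rad)) and ((x of spacer_c in the frame of jig between -0.042 and -0.018 m and y of spacer_c in the frame of jig between 0.015 and 0.045 m and z of spacer_c in the frame of jig between 0.008 and 0.0145 m and angle between spacer_c's own z axis and vertical below 0.12 rad and y of valve_block in the frame of jig below 0.0813 m) or (height (world z) of spacer_c below 0.006 m and angle between spacer_c's own z axis and vertical below 0.1 rad)) and ((x of spacer_d in the frame of jig between -0.042 and -0.018 m and y of spacer_d in the frame of jig between 0.015 and 0.045 m and z of spacer_d in the frame of jig between 0.008 and 0.0145 m and angle between spacer_d's own z axis and vertical below 0.12 rad and y of valve_block in the frame of jig below 0.0733 m) or (height (world z) of spacer_d below 0.006 m and angle between spacer_d's own z axis and vertical below 0.1 rad)) and horizontal distance between each of collar_a, collar_b, collar_c, collar_d and stud below 0.004 m and angle between each of collar_a, collar_b, collar_c, collar_d's own z axis and vertical below 0.08 rad and z of collar_a in the frame of stud below 0.003 m and (z of collar_b in the frame of stud below 0.003 m or z of collar_b in the frame of collar_a below 0.015 m) and z of each of collar_b, collar_c, collar_d in the frame of collar_a above 0.008 m and (z of collar_c in the frame of stud below 0.003 m or z of collar_c in the frame of collar_a below 0.015 m or z of collar_c in the frame of collar_b below 0.015 m) and z of each of collar_c, collar_d in the frame of collar_b above 0.008 m and (z of collar_d in the frame of stud below 0.003 m or z of collar_d in the frame of collar_a below 0.015 m or z of collar_d in the frame of collar_b below 0.015 m or z of collar_d in the frame of collar_c below 0.015 m) and z of collar_d in the frame of collar_c above 0.008 m); the robot touches nothing.
It fails at once if the vial 1 is pushed more than 30 mm (distance of vial_1 from where it was at the start of the episode above 0.03 m).
It fails at once if the vial 2 is pushed more than 30 mm (distance of vial_2 from where it was at the start of the episode above 0.03 m).
It fails at once if the spanner is pushed more than 30 mm (distance of spanner from where it was at the start of the episode above 0.03 m).
It fails at once if the dish is pushed more than 30 mm (distance of dish from where it was at the start of the episode above 0.03 m).
It fails at once if the union is pushed more than 30 mm (distance of union from where it was at the start of the episode above 0.03 m).
Of collar_a, collar_b, collar_c, collar_d only 3 to 4 are there at a start; the rules pass over those that are not, and their reading is None.
At some moment in a run one of collar_a, collar_b, collar_c, collar_d may be knocked a few centimetres aside while the robot is not near it.
It also fails if it takes over 210 s, if anything falls off the work surface, if the arm or the gripper's body presses on something with over 40 N, if the wrist force passes 120 N, or if a joint passes its speed limit or range.

## Working session

There is one attempt and no reset: what is moved stays moved. The work goes in short steps, each a Python script; the robot and the scene stay as the last script left them, time stands still between calls to the robot, and variables do not carry over. Pictures are saved under pics/ and viewed, at most 14 in all, crops included, and the job is handed in when it is done.

```bash
ls; mkdir -p pics
python3 - <<'E'
from rig import arm, camrig, effector, workorder
import cv2,numpy as np
for n in("scene","top"):
    im=camrig.snapshot(n); cv2.imwrite(f"pics/{n}0.png",im[:,:,::-1])
    c=camrig.get_calibration(n); print(n,np.round(c["intrinsics"],2).tolist(),np.round(c["cam_to_world"],4).tolist())
print(arm.grip_depth,arm.current_t(),arm.current_tool_rot(),arm.current_width())
E
```

```text
pics
rig.py
scene [[401.45, 0.0, 313.41], [0.0, 401.45, 200.99], [0.0, 0.0, 1.0]] [[0.6873, 0.5101, -0.5171, 1.1149], [0.7261, -0.4618, 0.5094, -0.5955], [0.0211, -0.7256, -0.6878, 0.8248], [0.0, 0.0, 0.0, 1.0]]
top [[365.04, 0.0, 317.43], [0.0, 365.04, 201.08], [0.0, 0.0, 1.0]] [[-0.0062, -0.9924, 0.1227, 0.4119], [-0.9999, 0.0078, 0.0126, -0.0754], [-0.0135, -0.1226, -0.9924, 1.1874], [0.0, 0.0, 0.0, 1.0]]
0.0188 0.1 [[-9.63288763e-01  2.68467139e-01 -3.91742479e-04]
 [ 2.68467408e-01  9.63288198e-01 -1.04835551e-03]
 [ 9.59119019e-05 -1.11503917e-03 -9.99999374e-01]] 0.09116689651327542
```

View pics/top0.png

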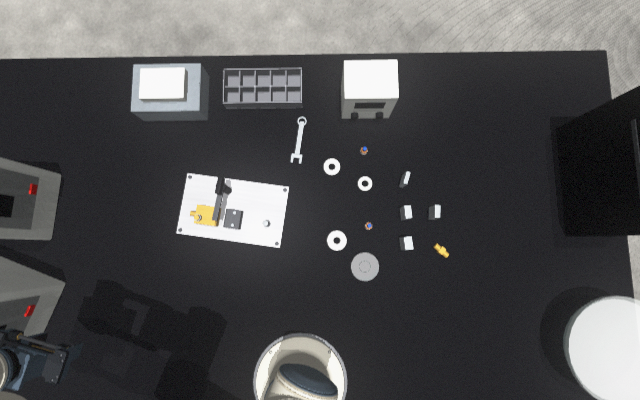

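View pics/scene0.png

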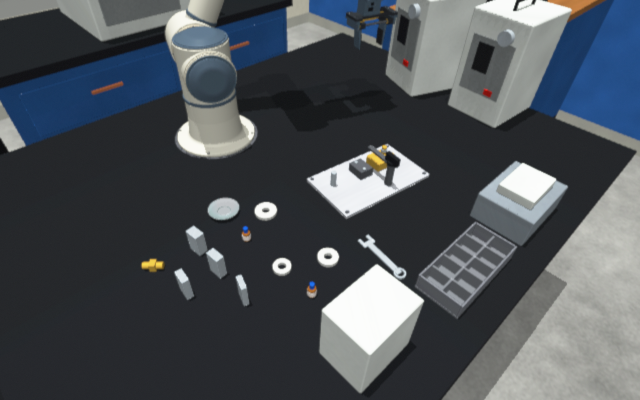

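The top view shows the jig centred near (233,210), with stud at (266,223), stop at (233,218), brass block at (206,214) and knob at (223,186). Three collars are at (331,166), (365,183) and (337,240), and four spacers at (405,178), (406,212), (435,212) and (406,243). The scene view agrees. Next I'll measure these positions.

```bash
cat > vis.py <<'E'
import cv2,numpy as np
from rig import arm, camrig, effector, workorder
U=4
def cal(n):
    c=camrig.get_calibration(n); return np.array(c["intrinsics"]),np.array(c["cam_to_world"])
def px2w(n,uv,z):
    K,T=cal(n); uv=np.atleast_2d(np.asarray(uv,float))
    d=(np.c_[uv,np.ones(len(uv))]@np.linalg.inv(K).T)@T[:3,:3].T
    o=T[:3,3]; return (o+d*((z-o[2])/d[:,2])[:,None])[:,:2]
def w2px(n,P):
    K,T=cal(n); P=np.atleast_2d(np.asarray(P,float))
    p=((P-T[:3,3])@T[:3,:3])@K.T; return p[:,:2]/p[:,2:]
def blobs(im,fn,roi,amin):
    """contours of mask fn(upsampled rgb) inside roi (u0,v0,u1,v1), in full pixel coords"""
    u0,v0,u1,v1=roi
    b=cv2.resize(im[v0:v1,u0:u1],None,fx=U,fy=U,interpolation=cv2.INTER_CUBIC)
    m=fn(b.astype(int)).astype(np.uint8)*255
    cs,_=cv2.findContours(m,cv2.RETR_EXTERNAL,cv2.CHAIN_APPROX_NONE)
    return [((c[:,0,:]+.5)/U-.5+[u0,v0]) for c in cs if cv2.contourArea(c)>amin*U*U]
def rect(P):
    (c,s,a)=cv2.minAreaRect((P*1000).astype(np.float32)); return np.array(c)/1000,s,a
def collars(im):
    out=[]
    for c in blobs(im,lambda b:b.min(2)>120,(285,100,480,300),60):
        P=px2w("top",c,.012); (x,y),r=cv2.minEnclosingCircle((P*1000).astype(np.float32))
        e=cv2.fitEllipse((P*1000).astype(np.float32))
        if max(e[1])<1.25*min(e[1]) and min(e[1])>33: out.append((np.array(e[0])/1000,np.mean(e[1])))
    return out
E
python3 - <<'E'
from vis import *
top=cv2.imread("pics/top0.png")[:,:,::-1]; sc=cv2.imread("pics/scene0.png")[:,:,::-1]
for c in blobs(top,lambda b:b.min(2)>140,(170,165,300,255),1000):
    print("jig",rect(px2w("top",c,.012)))
for c in blobs(sc,lambda b:b.min(2)>120,(295,135,440,225),1000):
    print("jigscene",rect(px2w("scene",c,.012)))
for p,d in collars(top): print("collar",p,d)
for t in (120,170,200):
  for c in blobs(top,lambda b:b.min(2)>t,(390,160,450,255),10):
    P=px2w("top",c,.068); print(t,"sp",c.mean(0).round(1),rect(P))
v=[cv2.resize(top[160:260,160:300],None,fx=5.7,fy=5.7,interpolation=cv2.INTER_CUBIC)]
cv2.imwrite("pics/cropjig.png",v[0][:,:,::-1])
a=cv2.resize(top[160:260,390:450],None,fx=5,fy=5,interpolation=cv2.INTER_CUBIC)
b=cv2.resize(sc[215:315,130:260],None,fx=5,fy=5,interpolation=cv2.INTER_CUBIC)[:500,:490]
b=cv2.resize(sc[215:315,165:255],None,fx=5,fy=5,interpolation=cv2.INTER_CUBIC)
cv2.imwrite("pics/cropsp.png",np.hstack([a,b])[:,:,::-1])
E
```

```text
jig (array([0.53195062, 0.21526094]), (341.4541320800781, 202.8675537109375), 81.69606018066406)
jigscene (array([0.54006097, 0.21237651]), (347.9111328125, 211.3847198486328), 81.57054901123047)
collar [ 0.34792743 -0.2084543 ] 88.42718505859375
collar [ 0.43101965 -0.12032024] 64.70515823364258
collar [ 0.61513153 -0.21442229] 48.636301040649414
collar [ 0.67208704 -0.10690659] 56.619110107421875
120 sp [408.1 242.8] (array([ 0.42082242, -0.33559006]), (42.85110855102539, 27.450664520263672), 6.480003356933594)
120 sp [407.6 211.3] (array([ 0.51600482, -0.3380867 ]), (43.33498001098633, 23.49372100830078), 4.667595386505127)
120 sp [437.1 210.8] (array([ 0.51738354, -0.42833707]), (19.097606658935547, 42.25605773925781), 87.29302978515625)
120 sp [406.4 177.4] (array([ 0.62251599, -0.3378923 ]), (15.215980529785156, 43.10456085205078), 71.90401458740234)
170 sp [408.2 242.7] (array([ 0.4206459 , -0.33555078]), (40.70209503173828, 25.26357650756836), 6.012231826782227)
170 sp [407.7 211.3] (array([ 0.51592023, -0.33820135]), (40.51231002807617, 21.24962615966797), 3.4797005653381348)
170 sp [437.1 210.9] (array([ 0.51731067, -0.42836374]), (16.04452133178711, 39.38279342651367), 87.40249633789062)
170 sp [406.4 177.3] (array([ 0.62265063, -0.33797394]), (13.109235763549805, 40.34413146972656), 72.4398193359375)
200 sp [408.2 242.7] (array([ 0.42074731, -0.33570294]), (38.70542907714844, 24.522193908691406), 3.8719992637634277)
200 sp [407.7 211.3] (array([ 0.51562823, -0.33842627]), (39.52737045288086, 20.08013916015625), 3.303454637527466)
200 sp [437.1 211. ] (array([ 0.51727533, -0.42874133]), (15.276471138000488, 37.81311798095703), 87.39769744873047)
200 sp [406.5 177.3] (array([ 0.62260126, -0.33811816]), (11.934229850769043, 38.369991302490234), 72.4356460571289)
```

View pics/cropjig.png

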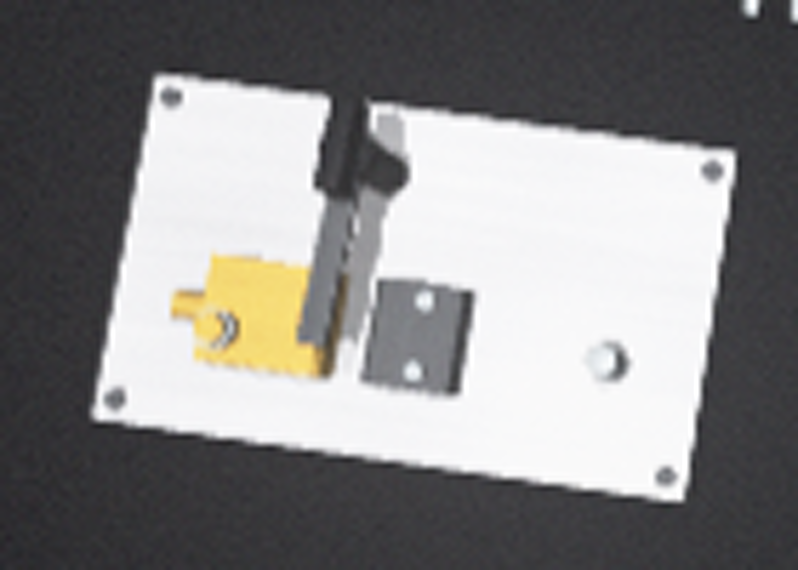

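View pics/cropsp.png

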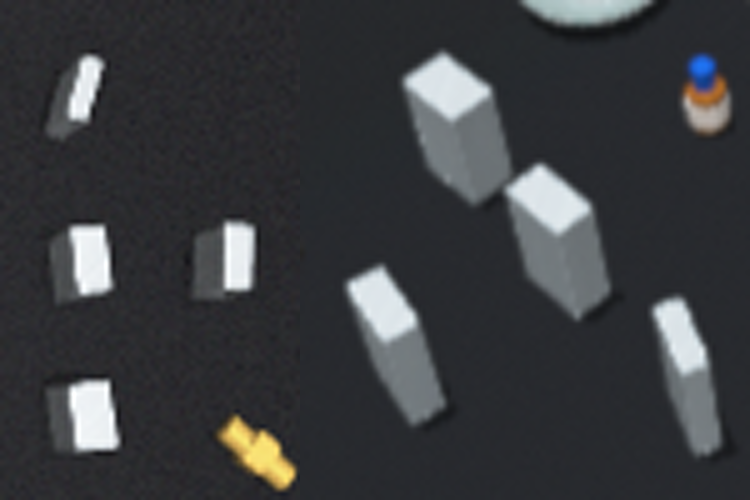

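The jig is 341 × 203 mm at yaw −8.3°, which fits. The collars are 64, 56 and 48 mm. The spacer tops look about 26, 22, 18 and 14 mm thick, to be confirmed by feel. I'll do the knob first.

```bash
cat > mot.py <<'E'
from vis import *
JC=np.array([.532,.2153]); JY=-8.3
def R(phi):
    a=np.radians(phi); c,s=np.cos(a),np.sin(a)
    return np.array([[-s,c,0],[c,s,0],[0,0,-1.]])
def j2w(x,y,off=(0,0)):
    a=np.radians(JY); c,s=np.cos(a),np.sin(a)
    return JC+np.array(off)+np.array([c*x-s*y,s*x+c*y])
def L(x,y,z,phi=None,feed=.2): arm.move_l([x,y,z],None if phi is None else R(phi),feed=feed)
def F(): return np.round(arm.current_force(),1)
def P(): return np.array(arm.current_ee_pos())
E
python3 - <<'E'
from mot import *
k=j2w(.06,.026); print(k)
arm.move_to([*k,.16],R(79)); effector.grip(.05); f0=F(); print("f0",f0)
L(*k,.098); print(F()); effector.grip(0.0); print(arm.current_width(),arm.current_grasp_force(),F(),arm.current_torque())
for d in (15,35,55,75,90,100):
    p=k; arm.move_to([*p,.098],R(79-d)); print(d,F(),np.round(arm.current_torque(),2),np.round(P(),4),arm.current_t())
    if abs(arm.current_torque()[2])>1.5: break
cv2.imwrite("pics/t1.png",camrig.snapshot("top")[:,:,::-1])
E
```

```text
[0.59512481 0.2323663 ]
f0 [ 0.2 -0.2 -0. ]
[-0.1 -0.4  1.3]
0.014654168156844123 30.004038512706757 [ 0.8 13.9 -0.2] [ 2.22102327 -0.10861953  0.03452575]
15 [ 1.5 16.1 -1.9] [ 2.64 -0.32 -0.08] [0.5959 0.2345 0.0986] 4.375
35 [ 3.9 20.8 -3.6] [ 3.13 -0.59 -0.08] [0.5962 0.235  0.0986] 4.8167
55 [ 6.1 22.4 -6.6] [ 3.5  -1.01 -0.03] [0.5967 0.2352 0.0986] 5.2583
75 [10.  23.1 -8.5] [ 3.61 -1.46 -0.03] [0.5973 0.2354 0.0986] 5.7
90 [ 12.8  21.9 -11.2] [ 3.54 -1.88 -0.12] [0.5977 0.2353 0.0986] 6.0667
100 [ 12.5  19.8 -10. ] [ 3.16 -2.2   0.89] [0.5978 0.235  0.0987] 6.3583
```

Run:
```python
from mot import *
effector.grip(.05); print(np.round(P(),4),F()); p=P(); L(*p[:2],.16)
arm.move_to([.45,-.1,.25],R(90))
top=camrig.snapshot("top"); cv2.imwrite("pics/t2.png",top[:,:,::-1]); sc=camrig.snapshot("scene")
cv2.imwrite("pics/s2.png",sc[:,:,::-1])
a=cv2.resize(top[175:250,175:275],None,fx=6,fy=6,interpolation=cv2.INTER_CUBIC)[:, :600]
for p in collars(top): print(p)
# stud tip & blocks projections of predicted points (jig-local) for comparison
cv2.imwrite("pics/cropj2.png",a[:,:,::-1])
b=cv2.resize(sc[140:200,315:405],None,fx=8,fy=8,interpolation=cv2.INTER_CUBIC)
cv2.imwrite("pics/cropj2s.png",b[:,:,::-1])
```

```text
[0.5951 0.2323 0.098 ] [-0.1  0.   0.7]
(array([ 0.46361456, -0.13108009]), np.float64(321.37596130371094))
(array([ 0.61512225, -0.21437111]), np.float64(48.47262954711914))
(array([ 0.67210071, -0.10692384]), np.float64(56.390920639038086))
```

View pics/cropj2.png

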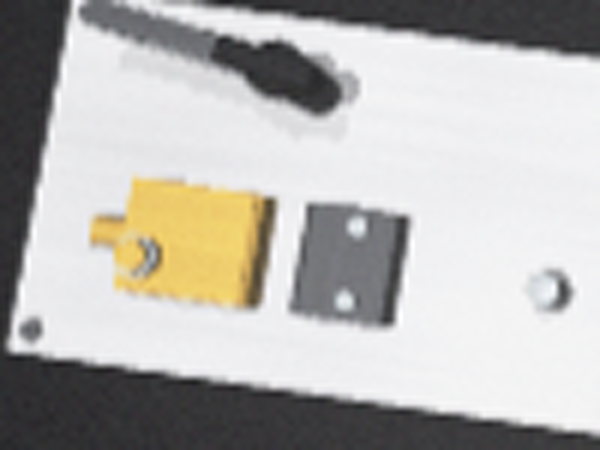

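View pics/cropj2s.png

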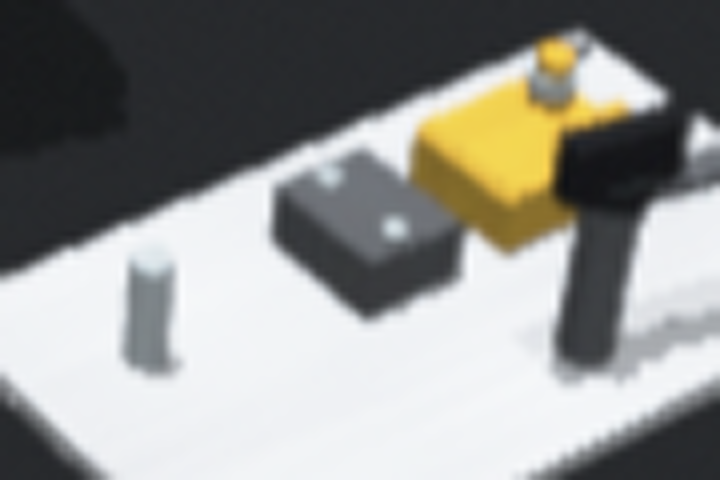

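Run:
```python
from mot import *
top=cv2.imread("pics/t2.png")[:,:,::-1]
a=np.radians(JY); Rj=np.array([[np.cos(a),-np.sin(a)],[np.sin(a),np.cos(a)]])
def toj(p): return (p-JC)@Rj
def prof(xj,z):  # sample image along jig y at plane z
    ys=np.arange(-.05,.075,.001); pts=np.array([[*j2w(xj,y),z] for y in ys]); uv=w2px("top",pts).astype(np.float32)
    return ys,cv2.remap(top,uv[None,:,0],uv[None,:,1],cv2.INTER_LINEAR)[0].astype(int)
for xj in(-.045,-.03,-.018):
  for z in (.012,.039,.042):
    ys,p=prof(xj,z); w=p.min(1)>140
    e=np.flatnonzero(np.diff(w.astype(int))); print(xj,z,(ys[e]*1000).round(1))
    # brass top/wall boundary by red drop
  print([(int(y*1000),tuple(v)) for y,v in zip(*prof(xj,.042)) if .015<y<.06][::2])
for c in blobs(top,lambda b:(b.min(2)<150),(255,210,285,235),4):
    m=c.mean(0); print("stud blob",m,[np.round(toj(px2w("top",m,z)),4).tolist() for z in (.012,.064)],cv2.boundingRect((c*10).astype(np.int32)))
sc=cv2.imread("pics/s2.png")[:,:,::-1]
for uv,z in (((315+150/8,140+258/8),.062),((315+150/8,140+365/8),.012)):
    print("scene stud",toj(px2w("scene",uv,z)))
```

```text
-0.045 0.012 [-34. -11.  -2.  21.  38.]
-0.045 0.039 [-40. -17.  -9.  14.  30.]
-0.045 0.042 [-41. -17. -10.  13.  30.]
[(15, (np.int64(208), np.int64(207), np.int64(212))), (17, (np.int64(233), np.int64(233), np.int64(236))), (19, (np.int64(238), np.int64(238), np.int64(240))), (21, (np.int64(238), np.int64(239), np.int64(241))), (23, (np.int64(238), np.int64(239), np.int64(241))), (25, (np.int64(239), np.int64(239), np.int64(241))), (27, (np.int64(229), np.int64(227), np.int64(226))), (29, (np.int64(199), np.int64(195), np.int64(189))), (31, (np.int64(130), np.int64(121), np.int64(107))), (33, (np.int64(101), np.int64(90), np.int64(72))), (35, (np.int64(95), np.int64(83), np.int64(59))), (37, (np.int64(147), np.int64(123), np.int64(74))), (39, (np.int64(179), np.int64(147), np.int64(84))), (41, (np.int64(189), np.int64(155), np.int64(86))), (43, (np.int64(217), np.int64(184), np.int64(100))), (45, (np.int64(238), np.int64(205), np.int64(110))), (47, (np.int64(239), np.int64(206), np.int64(110))), (49, (np.int64(239), np.int64(207), np.int64(111))), (51, (np.int64(238), np.int64(207
[... 2408 characters left out ...]
, (45, (np.int64(238), np.int64(205), np.int64(108))), (47, (np.int64(240), np.int64(209), np.int64(111))), (49, (np.int64(241), np.int64(212), np.int64(114))), (51, (np.int64(241), np.int64(210), np.int64(111))), (53, (np.int64(241), np.int64(210), np.int64(110))), (55, (np.int64(241), np.int64(210), np.int64(111))), (57, (np.int64(241), np.int64(209), np.int64(111))), (59, (np.int64(240), np.int64(208), np.int64(110)))]
stud blob [268.13 223.35] [[[-0.0287, -0.1216]], [[-0.0309, -0.1297]]] (2666, 2203, 31, 56)
stud blob [283.57570423 226.8221831 ] [[[-0.0329, -0.1727]], [[-0.0349, -0.1786]]] (2816, 2181, 28, 163)
scene stud [[-0.02353783 -0.11930749]]
scene stud [[-0.01903367 -0.11921832]]
```

The gap measures about 24 mm by eye (14.3 to 38.2 mm in jig y), so the 22 mm spacer at (0.516,−0.338) should be the one. I'll feel its thickness, then insert it under force watch.

```bash
sed -i 's/^JC=.*/JC=np.array([.5349,.2181]); JY=-8.3/' mot.py
python3 - <<'E'
from mot import *
s=np.array([.518,-.336]); arm.move_to([*s,.13],R(93.5)); effector.grip(.045)
L(*s,.036,feed=.15); print("down",F()); effector.grip(0); w=arm.current_width(); print("width",w,F(),arm.current_t())
if .020<w<.024:
    L(*s,.14); f0=F(); print("held",f0,arm.current_width())
    g=j2w(-.03,.027); arm.move_to([*g,.14],R(90+JY)); f0=F(); print("above",f0,P().round(4))
    L(*g,.084,feed=.15); print(F()-f0)
    for z in np.arange(.080,.045,-.003):
        L(*g,z,feed=.05); f=F()-f0; print(round(z,3),f,P().round(4))
        if f[2]>10: break
    print(arm.current_width(),arm.current_t())
E
```

```text
down [-0.4 -0.1 -0.5]
width 0.021775863467071045 [-0.2  0.7  6.6] 12.5583
held [ 0.4 -0.1 -1.6] 0.021851541350732438
above [-0.2 -0.6 -1.3] [0.5096 0.2485 0.14  ]
[ 0.5  0.7 -0.5]
0.08 [-0.2  0.4 -0.4] [0.5094 0.2492 0.0805]
0.077 [-0.5  1.2 -0.1] [0.5091 0.2491 0.077 ]
0.074 [-0.1 -5.   6.3] [0.5095 0.2486 0.0742]
0.071 [ 1.8 -8.7  3. ] [0.5092 0.2482 0.0709]
0.068 [ 2.  -5.7 -1.7] [0.5088 0.2482 0.0676]
0.065 [ 1.6 -6.6 -4. ] [0.5086 0.2482 0.0645]
0.062 [ 0.3 -7.5 -3.2] [0.5086 0.2482 0.0614]
0.059 [ 0.6 -6.2 -3.3] [0.5085 0.2482 0.0584]
0.056 [ 0.8 -6.  -4. ] [0.5086 0.2482 0.0554]
0.053 [ 0.  -7.5 -3.4] [0.5086 0.2482 0.0524]
0.05 [ 0.3 -6.3 -3.5] [0.5085 0.2482 0.0494]
0.047 [-1.1 -8.9  8.9] [0.5088 0.2482 0.0471]
0.021857522185055725 18.85
```

Spacer (21.8 mm felt) is down on the plate. I'll feel the remaining play before releasing it.

Run:
```python
from mot import *
p=P(); d=np.array([np.sin(np.radians(-JY)),np.cos(np.radians(JY))])
p[2]=.0485
arm.move_l(p,None,feed=.05)
for k in np.arange(0,7,.6):
    q=p[:2]-d*k*.001; L(*q,.0485,feed=.05); f=F(); print(round(k,1),f,np.round((P()[:2]-p[:2])@d*1000,2))
    if f[:2]@d>7: break
q=p[:2]-d*k*.0005; L(*q,.0485,feed=.05); print(F(),P().round(4)); effector.grip(.04); print(F())
L(*q,.16); 
# tighten knob: knob stands at joint stop 1.75 (100.3 deg)
k=j2w(.06,.026); a=90+JY
arm.move_to([*k,.16],R(a-100)); L(*k,.098); effector.grip(0); print("knob",arm.current_width(),F())
for t in (70,40,15,0,-3):
    arm.move_to([*k,.098],R(a-t)); T=arm.current_torque(); print(t,F(),np.round(T,2))
effector.grip(.05); L(*P()[:2],.17); arm.move_to([.45,.0,.25],R(90)); print(arm.current_t())
top=camrig.snapshot("top"); cv2.imwrite("pics/t3.png",top[:,:,::-1])
a=cv2.resize(top[175:250,175:275],None,fx=6,fy=6,interpolation=cv2.INTER_CUBIC)
cv2.imwrite("pics/cropj3.png",a[:,:,::-1])
for c in collars(top): print(c)
```

```text
0.0 [ 0.9 -3.9 -0.3] -0.09
0.6 [-0.2 -0.3 -1.1] -0.43
1.2 [-0.2  0.4 -1.5] -1.13
1.8 [-0.8  5.6 -2.9] -1.2
2.4 [-0.7 10.6 -4.6] -1.29
[-0.6  2.1 -2.5] [0.5086 0.247  0.0485]
[-0.3  0.7 -0.3]
knob 0.014854796991910925 [-3.7  1.4  7.5]
70 [-8.6  1.2 12.2] [0.18 1.58 0.15]
40 [-12.9  -1.3  15.5] [-0.28  2.21  0.03]
15 [-15.5  -5.7  17.5] [-0.97  2.47  0.07]
0 [-14.9  -8.3  19.4] [-1.43  2.62 -0.22]
-3 [-13.4  -8.2  18.1] [-1.43  2.48 -1.09]
28.9083
(array([ 0.34793701, -0.20840343]), np.float64(88.26013946533203))
(array([ 0.43090729, -0.12207667]), np.float64(63.02966117858887))
(array([ 0.61513849, -0.21437254]), np.float64(48.488162994384766))
(array([ 0.67210236, -0.10692041]), np.float64(56.45652770996094))
```

View pics/cropj3.png

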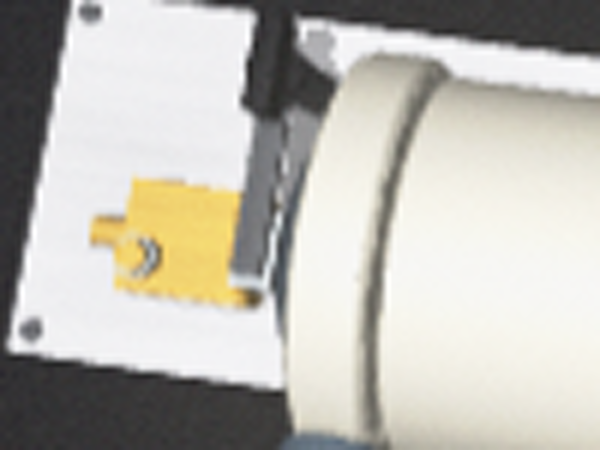

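Gap play is about 1.5 mm (22 mm confirmed), and the knob is tight with the keeper over the spacer. Next I'll locate the stud by feel in two grip directions.

```bash
sed -i 's/^JC=.*/JC=np.array([.5342,.2171]); JY=-8.3/' mot.py
python3 - <<'E'
from mot import *
s=j2w(-.03,-.123); print(s)
for phi in (90+JY,JY+180 if False else JY+0):
    effector.grip(.05); arm.move_to([*s,.12],R(phi)); L(*s,.045,feed=.15); f0=F(); effector.grip(0)
    u=np.array([np.cos(np.radians(phi)),np.sin(np.radians(phi))])
    print(phi,"w",arm.current_width(),F()-f0,P().round(4)); c=s.copy()
    for i in range(4):
        e=(P()[:2]-c)@u; f=(F()-f0)[:2]@u
        c=c+u*(e if abs(e)>.0003 else f*.0001); L(*c,.045,feed=.05); print((F()-f0),((c-s)@u*1000).round(2),P().round(4))
        if abs((F()-f0)[:2]@u)<1: break
    effector.grip(.05); s=s+u*((c-s)@u); L(*s,.12)
print("stud",s,arm.current_t(),arm.current_joint_positions())
E
```

```text
[0.48675841 0.09971901]
81.7 w 0.016904706144001348 [-0.8 33.9  0.8] [0.4875 0.1023 0.0454]
[-1.2 -0.4  5.4] 2.68 [0.4875 0.1026 0.0454]
-8.3 w 0.016781841960707165 [-2.4  0.3  6.8] [0.4871 0.1024 0.0453]
[-1.8  1.7  5.3] -0.24 [0.4871 0.1024 0.0453]
[-0.8 -0.4  6.9] -0.44 [0.4871 0.1024 0.0453]
stud [0.48670503 0.10243206] 37.2083 [ 5.00416425e+00  2.52564858e+01  1.01235436e+02 -1.32211623e-03
  5.34568362e+01  1.33034769e+01]
```

```bash
cat > col.py <<'E'
from mot import *
ST=np.array([.4869,.1024])
def place(d,i,off=(.002,.002)):
    top=camrig.snapshot("top"); cs=[c for c in collars(top) if abs(c[1]-d)<3]; print("seen",cs)
    c=min(cs,key=lambda c:abs(c[1]-d))[0]+off
    effector.grip(min(.09,d*.001+.016)); arm.move_to([*c,.08],R(0)); L(*c,.003)
    effector.grip(0); print("w1",arm.current_width(),F()); c=np.array([P()[0],c[1]])
    effector.grip(min(.09,d*.001+.012)); L(*c,.03); arm.move_to([*c,.03],R(90)); L(*c,.003)
    effector.grip(0); w=arm.current_width(); print("w2",w,F(),P().round(4))
    if abs(w*1000-d)>2.5: print("BAD GRIP"); return
    L(*P()[:2],.13,feed=.3); arm.move_to([*ST,.13],R(90+JY)); f0=F(); L(*ST,.073); 
    zt=.015+.012*i
    for z in np.arange(.069,zt-.0001,-.003).tolist()+[zt]:
        L(*ST,z,feed=.06); f=F()-f0; print(round(z,3),f,end=" ")
        if f[2]>12 and z>zt+.003: print("BLOCKED"); return
        if f[2]>12: break
    print(); effector.grip(d*.001+.014); L(*ST,.13); print("t",arm.current_t())
E
python3 -c "
from col import *
place(64,0)"
```

```text
seen [(array([ 0.43100854, -0.12033115]), np.float64(64.7608528137207))]
w1 0.06178102146379183 [1.5 3.7 6.8]
w2 0.06339656626020979 [-1.7  0.8  7.7] [ 0.4336 -0.1184  0.0036]
0.069 [ 0.5  0.4 -1. ] 0.066 [ 0.4  0.3 -0.4] 0.063 [ 0.6  0.  -0.3] 0.06 [-0.3 -0.2 -0.6] 0.057 [ 0.5  1.  -1.2] 0.054 [-0.3 -0.4 -0.2] 0.051 [ 0.2 -0.3  0. ] 0.048 [ 0.3  0.6 -0.6] 0.045 [ 0.7  0.7 -0.6] 0.042 [ 0.8  0.4 -1.5] 0.039 [1.  0.3 0. ] 0.036 [ 1.   0.7 -0.9] 0.033 [ 0.4 -0.6 -0.6] 0.03 [ 0.   0.3 -0.7] 0.027 [ 0.1  0.3 -0.9] 0.024 [ 0.3 -0.2 -0.3] 0.021 [ 0.5 -0.4 -0.1] 0.018 [ 0.4  0.2 -1.1] 0.015 [-0.4 -0.2  7.2] 0.015 [-0.4  0.3  6.8] 
t 50.6583
```

```bash
python3 -c "
from col import *
place(56,1)"
```

```text
seen [(array([ 0.67212793, -0.10690977]), np.float64(56.69529151916504))]
w1 0.05422280563671491 [-0.5  3.4  5.2]
w2 0.055288692109697536 [0.  0.4 0.5] [ 0.6743 -0.1049  0.0033]
0.069 [ 0.3 -0.2  0.6] 0.066 [-0.3 -0.4  0.8] 0.063 [-0.1  0.3  0.5] 0.06 [ 0.2 -2.4  0.5] 0.057 [ 0.5 -0.2  0.2] 0.054 [-0.3  0.4  0.9] 0.051 [0.  0.1 0.2] 0.048 [0.5 0.3 0.6] 0.045 [ 0.3 -0.1  1.1] 0.042 [-0.1 -0.4  0.7] 0.039 [ 0.1 -0.2  1.1] 0.036 [0.4 0.1 0.1] 0.033 [ 0.4 -0.6  0.1] 0.03 [ 0.  -0.2 -0.9] 0.027 [-0.7 -0.6  7.5] 0.027 [ 0.2 -1.5  6.4] 
t 63.1
```

```bash
python3 -c "
from col import *
place(48,2)
arm.move_to([.45,-.25,.3],R(90))
top=camrig.snapshot('top'); sc=camrig.snapshot('scene')
a=cv2.resize(top[165:255,175:295],None,fx=4,fy=4,interpolation=cv2.INTER_CUBIC)
b=cv2.resize(sc[130:220,300:400],None,fx=4,fy=4,interpolation=cv2.INTER_CUBIC)
cv2.imwrite('pics/fin.png',np.hstack([a,b])[:360,:800,::-1]); cv2.imwrite('pics/finsc.png',sc[:,:,::-1])
"
```

```text
seen [(array([ 0.61513159, -0.21440292]), np.float64(48.66159439086914))]
w1 0.046158431972073546 [0.8 2.9 5.2]
w2 0.0474517563433425 [-0.5  0.   0.2] [ 0.6173 -0.2124  0.0033]
0.069 [-0.2 -0.4 -0.6] 0.066 [ 0.8 -0.7 -0.5] 0.063 [-0.3 -1.5 -0.1] 0.06 [ 0.1 -0.8 -0.4] 0.057 [ 0.4  0.1 -0.2] 0.054 [ 0.4 -1.4 -1. ] 0.051 [ 0.3 -0.1 -0.8] 0.048 [-0.2 -0.5 -0.9] 0.045 [ 0.1 -0.5 -0.5] 0.042 [ 0.4 -1.3  0.1] 0.039 [ 0.1 -1.1  6.7] 0.039 [-0.5  0.   6.7] 
t 74.8917
```

View pics/fin.png

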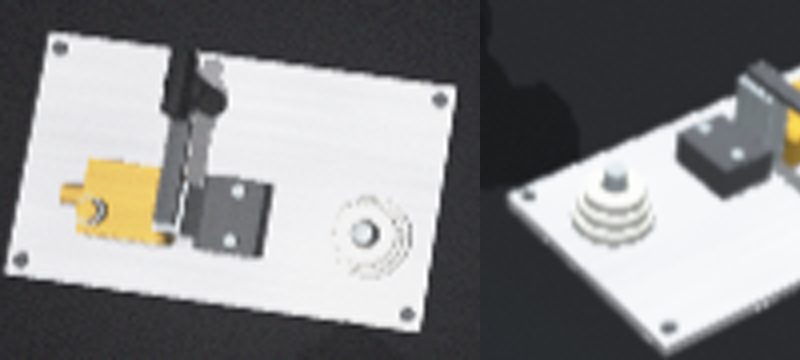

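View pics/finsc.png

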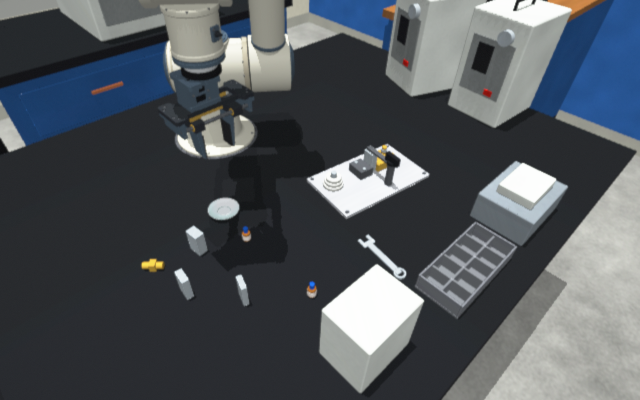

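The views show three collars stacked flat around (333,182) in the scene picture, the keeper over the spacer at about (370,157), and the three unused spacers upright. No fourth collar is visible anywhere and the bystanders haven't moved.

```bash
python3 -c "
from rig import arm, camrig, effector, workorder
print(workorder.sign_off())"
```

```text
the job is handed in; nothing more can be done
None
```

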